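# Index a rotary tube changer to its tall tube

### The arm

A 7-joint arm with a two-finger parallel gripper is mounted at the origin on the work surface. World frame = base frame: x ahead of the robot, y to its left, z up, the work surface at z = 0. Lengths are in m, angles in rad, forces in N, time in s.
With the tool pointing down it reaches from about 0.35 to 0.9 m from the base axis. Payload 19.9 kg.
Tool frame: the origin (TCP) lies on the centre line of the jaws, within the pads' length; the fingertips stand 8 mm ahead of it and the grasp point (between the pads) lies 11 mm behind it; z points along the fingers, y is the line along which they close (so a half turn about z gives the same grasp; the last joint's range is limited). The gripper opens to 85 mm and grips with 20 to 120 N. Pads are 22 mm wide; open, the fingers measure 114 mm over their backs; the gripper's body (76 mm by 85 mm) begins 54 mm behind the grasp point. The pads swing forward as they close: fully open they stand 13 mm farther back than shut.
Start: joints at [-1.343, 0.417, -0.01, 1.614, 0.005, 1.111, -0.053], TCP at [0.167, 0.602, 0.239] pointing down, gripper open.
Joint ranges: [-2.81, 2.81], [-0.39, 2.02], [-1.27, 1.25], [0.06, 2.57], [-1.19, 4.33], [0.19, 2], [-2.82, 2.82]. Speed limits (rad/s): [1.89, 1.89, 2.39, 2.39, 3.01, 3.01, 3.01].

### API

Orientations are given as a unit quaternion [w, x, y, z].
In Python, from plant import manip, imaging gives the robot as it stands.
- The arm moves only by the tool move_arm, never from a script. Its argument "targets" is one flat list of numbers, 7 for each row, row after row: the gripper's target within -1 to 1 (fully open at 1, half-way at 0, shut at -1), then the shift along the tool's x, y, z in cm, then the turn, a rotation vector about the tool's x, y, z in rad. A call has 1 to 8 rows; each row is the pose to reach, as a shift and turn from the pose commanded when the call began, along the tool's axes at that moment; what a row does not reach only later rows make up. A row lasts 1/8 s, in which the tool goes at most 62.5 mm and 10.7 degrees, less where a joint would pass 70% of its speed; a pose out of reach is approached as far as the arm can. A call with a gripper value outside its range is refused whole. The fingers move at their own pace and stop on an object; "squeeze" is the grip in N (left out, the last holds). Time passes only in rows, so rows that repeat a pose let the fingers close. It gives the time, the measured TCP pose, the force, the opening and the grip force at its end, in the units of the state.
- manip.get_state(): the state, without advancing time (a new reading comes with each control period).
- imaging.snapshot(name): name is "side" or "top" or "wrist"; returns (picture, depth): 480x640x3 uint8, red, green, blue; 480x640 float32, m along the optical axis (not along the pixel's ray), 0 where there is no reading.
- imaging.get_calibration(name): a dict with "mtx" (3x3 intrinsics, pixels), "k1" (the pictures are not rectified: a ray, as slopes to the right and down, at radius r is drawn at 1 + k1 r^2 times it, then the intrinsics apply), "xyz" and "attitude" of the camera in the world; the wrist camera has in their place "T_tool_cam" (4x4, takes a point from camera to tool coordinates, whose origin is the TCP and whose axes are the flange's). Camera axes: x right, y down, z forward; pixel columns grow to the right and rows downward; lengths in m; the calibration is good to about 2 mm. A picture is of the moment at which its call begins: read the wrist's pose just before it. get_calibration takes no time and is no camera call.
- manip.job_done(): hands the job in; it is judged then, once.
The state is a dict: "time_s": time; "joint_positions": joint angles; "qd": joint speeds; "effort": joint torques, N m; "tool_pos": TCP position; "tool_rot": TCP orientation; "wrist_force": force on the tool from outside, world axes, zero at the start; "torque": the same for the moment, N m; "width": finger opening in m; "grip_force": force on a finger pad.
Only numpy, scipy, OpenCV 4.12 (cv2) and the standard library are available. Lean on these libraries where they do the work, as an engineer would, in place of code of your own. Each camera call takes 0.05 s, during which the arm holds its last target. There are 200 camera calls.

### The job

Two rotary tube changers stand on the lab bench. On the one whose wheel carries a single tall tube, turn the wheel by its bar handle, one to three clicks, until the tall tube has clicked into place right in front of that changer's reader block, then let go. Leave the wheel of the other changer, which has only low tubes, as it is.

Things in the scene. Friction and masses are not known exactly. Their poses are not given: they have to be found in the camera images.
- wheel (a joint): Angle (rad) of the black wheel (15 wells, 176 mm across, vertical axis) with the one tall tube. 0 = tall tube in front of the reader block. Grows turning clockwise seen from above. Clicks into a detent every 24 degrees (0.419 rad, one well); starts 1, 2 or 3 clicks short of 0 (-0.42, -0.84 or -1.26); stops at -1.75 and 0.95. A click takes about 0.07 N m; let go, it springs to the nearest.
- wheel_grip (a point): Grip point on its white upright bar handle (64 long, 16 wide, 50 high), on the wheel's axis, 16 mm below the bar's top, 34 above the wheel's face, 118 above the bench. Turns with the wheel: z up, x along the bar towards the tall tube (22 thick, rising 38 above the face, 72 from the axis), y across the bar. Low tubes rise 5 mm above the face, the reader block 24, its near side 94 from the axis.
- spare_wheel (a joint): Angle (rad, clockwise positive) of the wheel of the other changer, which is built the same but has low tubes only; starts at 0 and is to stay there. On both, the reader block is the grey upright block (36 x 44 mm, 108 mm high, black line on top) on the rim of the white round housing.
- spare_wheel_grip (a point): The same point on the bar handle of the other changer, 118 mm above the bench; z up.

How it is judged:
By the outcome, as a careful person would: the job done as asked, in the order asked, and still so for the second after the job is handed in, with the robot touching nothing.
It also fails if it takes over 32 s, if anything falls off the work surface, if the arm or the gripper's body presses on something with over 40 N, if the wrist force passes 120 N, or if a joint passes its speed limit or range.

## Working session

There is one attempt and no reset: what is moved stays moved. The work goes in short steps, Python scripts to look and compute and a tool call to move; the robot and the scene stay as the last step left them, time stands still between calls to the robot, and variables do not carry over. Pictures are saved under pics/ and viewed, at most 10 in all, crops included, and the job is handed in when it is done.

Besides the shell and the picture viewer there is one more tool, called after "Call:" by a JSON object that holds its "name" and its "arguments", one argument or row to a line. move_arm: Moves the arm, as the interface text tells. Its arguments: {"type":"object","properties":{"targets":{"type":"array","items":{"type":"number"}},"squeeze":{"type":"number"}},"required":["targets"]}

```bash
mkdir -p pics; python3 - <<'E'
from plant import manip, imaging
import cv2,numpy as np
s=manip.get_state();print({k:np.round(v,4) for k,v in s.items()})
for n in("top","side"):
    p,d=imaging.snapshot(n);cv2.imwrite(f"pics/{n}0.png",p[...,::-1]);np.save(f"{n}0.npy",d);print(n,imaging.get_calibration(n))
print(imaging.get_calibration("wrist"))
E
```

```text
{'time_s': np.float64(0.0), 'joint_positions': array([-1.3425,  0.418 , -0.0103,  1.6142,  0.0047,  1.1107, -0.053 ]), 'qd': array([-0.001 , -0.0005, -0.0004,  0.0007,  0.0022, -0.0019, -0.0002]), 'effort': array([-2.50000e-03, -8.64444e+01,  6.77600e-01, -4.34909e+01,
        1.91000e-02,  7.30000e-03,  0.00000e+00]), 'tool_pos': array([0.1665, 0.6021, 0.2386]), 'tool_rot': array([-0.000e+00,  1.345e-01,  9.909e-01, -6.000e-04]), 'wrist_force': array([-0.252 , -0.0142, -0.3139]), 'torque': array([ 0.0236, -0.0179, -0.0621]), 'grip_force': np.float64(0.0), 'width': np.float64(0.0854)}
top {'mtx': array([[500.51338599,   0.        , 316.20191522],
       [  0.        , 500.51338599, 244.87854802],
       [  0.        ,   0.        ,   1.        ]]), 'k1': -0.003289436179093706, 'xyz': array([0.39077445, 0.01817859, 0.88039887]), 'attitude': array([ 0.06774129, -0.64130466,  0.76028102, -0.07818068])}
side {'mtx': array([[505.27378408,   0.        , 327.98264826],
       [  0.        , 505.27378408, 248.94600336],
       [  0.        ,   0.        ,   1.        ]]), 'k1': -0.08091593583112167, 'xyz': array([ 0.37111278, -0.51366844,  0.68965099]), 'attitude': array([-0.36484832,  0.91330847, -0.16819148,  0.06682047])}
{'mtx': array([[339.80182146,   0.        , 314.14536904],
       [  0.        , 339.80182146, 236.97759653],
       [  0.        ,   0.        ,   1.        ]]), 'k1': 0.0036117353403183677, 'T_tool_cam': array([[ 1.60860320e-04, -9.63619205e-01, -2.67278886e-01,
         6.73740701e-02],
       [ 9.99999734e-01, -3.51502517e-05,  7.28571335e-04,
         1.10473170e-03],
       [-7.11460250e-04, -2.67278932e-01,  9.63618943e-01,
        -1.35598118e-01],
       [ 0.00000000e+00,  0.00000000e+00,  0.00000000e+00,
         1.00000000e+00]])}
```

View pics/top0.png

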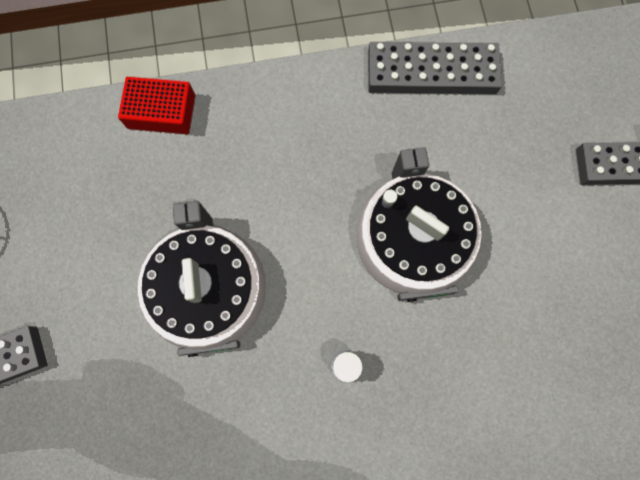

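View pics/side0.png

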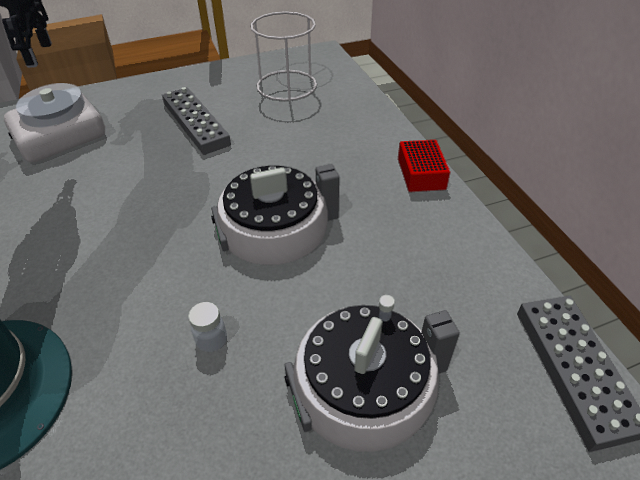

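The top view shows the tall tube at about (390,198) on the right changer. Its handle runs (447,236) to (410,210) and its reader is at (414,160). The left changer has only low tubes. I'll measure from depth next.

```bash
cat > h.py <<'E'
import numpy as np,cv2
from scipy.spatial.transform import Rotation as R
from plant import imaging,manip
def cloud(d,c,Rw,t):
    v,u=np.mgrid[:480,:640]; m=c["mtx"]
    xy=cv2.undistortPoints(np.stack([u.ravel(),v.ravel()],1).astype(float)[:,None],m,np.array([c["k1"],0,0,0,0]))[:,0]
    P=np.c_[xy,np.ones(len(xy))]*d.reshape(-1,1)
    return (P@Rw.T+t).reshape(480,640,3)
def quat(q): return R.from_quat(np.roll(q,-1)).as_matrix()
def fixed(n,d):
    c=imaging.get_calibration(n); return cloud(d,c,quat(c["attitude"]),c["xyz"])
def wrist(d,s):
    c=imaging.get_calibration("wrist");T=c["T_tool_cam"];Q=quat(s["tool_rot"])
    return cloud(d,c,Q@T[:3,:3],Q@T[:3,3]+s["tool_pos"])
def rect(P):
    (x,y),(a,b),g=cv2.minAreaRect((P[:,:2]*1000).astype(np.float32)); return np.round([x,y,a,b,g],1)
E
python3 - <<'E'
from h import *
for n in("top","side"):
    W=fixed(n,np.load(n+"0.npy"))
    z=W[...,2]
    print(n,"bench",np.median(z[300:330,300:330]) if n=="top" else np.median(z[300:330,150:170]))
    ok=(W[...,0]>.2)&(W[...,0]<.75)&(np.abs(W[...,1])<.45)
    for lo,hi in((.126,.142),(.112,.126),(.1,.112)):
        m=(ok&(z>lo)&(z<hi)).astype(np.uint8)
        k,l,st,ce=cv2.connectedComponentsWithStats(m)
        for i in range(1,k):
            if st[i,4]>40: P=W[l==i]; print(lo,np.round(ce[i]),st[i,4],P.mean(0).round(4),rect(P))
E
```

```text
top bench 0.00027988330110739756
0.126 [430. 220.] 444 [ 0.5553 -0.1853  0.1333] [ 556.  -186.    64.1   16.5   43.9]
0.126 [189. 278.] 466 [0.5277 0.1915 0.1333] [528.2 192.4  16.6  63.5  87.3]
0.112 [390. 196.] 163 [ 0.6061 -0.1345  0.1215] [ 606.7 -134.9   20.3   20.9   18.4]
0.112 [425. 225.] 116 [ 0.5516 -0.1803  0.119 ] [ 551.9 -180.6   62.6    4.3   42.6]
0.112 [195. 282.] 87 [0.5224 0.1858 0.1192] [526.5 185.8  10.9  63.3  78.5]
0.1 [414. 158.] 581 [ 0.6666 -0.1896  0.1078] [ 667.3 -190.6   44.1   37.7   87. ]
0.1 [187. 212.] 613 [0.6386 0.1879 0.1077] [639.  188.7  44.3  38.1  89.7]
0.1 [424. 227.] 96 [ 0.5513 -0.1807  0.1059] [ 551.4 -180.7   62.4    3.5   44.4]
0.1 [197. 283.] 81 [0.5236 0.1857 0.1059] [525.9 185.8  12.9  62.7  76.1]
side bench -0.00028022349713374695
0.126 [268. 174.] 286 [0.5247 0.1907 0.132 ] [525.4 193.1  18.   63.4  88.5]
0.126 [368. 337.] 536 [ 0.5515 -0.1866  0.1331] [ 553.  -184.    64.2   16.6   45.2]
0.112 [269. 181.] 221 [0.5242 0.1871 0.119 ] [524.7 186.3  14.3  64.4  83.6]
0.112 [386. 302.] 206 [ 0.6028 -0.1346  0.1206] [ 603.6 -133.1   22.1   20.3   68.8]
0.112 [366. 352.] 127 [ 0.5447 -0.1986  0.119 ] [ 555.3 -191.9   59.1   13.7   31. ]
0.1 [327. 173.] 320 [0.6348 0.1862 0.1066] [635.6 189.7  46.4  34.9  87.4]
0.1 [269. 187.] 178 [0.5237 0.187  0.1061] [524.6 187.4  11.3  63.4  83.9]
0.1 [384. 311.] 51 [ 0.5998 -0.1385  0.1055] [ 599.5 -137.9    7.6   19.3   53.3]
0.1 [441. 326.] 724 [ 0.6634 -0.1908  0.1071] [ 665.3 -189.3   44.3   37.8   88.2]
0.1 [366. 357.] 109 [ 0.5454 -0.1981  0.1061] [ 556.2 -190.7   62.5   15.7   29.8]
```

Tall tube at 45°, reader at -2.3° about the axis (0.5545, -0.1855), so two clicks (48°) clockwise. I'm moving above that handle, with the jaws closing across the bar.

Call:
{"name": "move_arm", "arguments": {
  "targets": [1,-3.65,-4.1,0,0,0,0.13,1,-7.3,-8.2,0,0,0,0.26,1,-10.95,-12.3,0,0,0,0.39,1,-14.6,-16.4,0,0,0,0.52,1,-18.25,-20.5,0,0,0,0.65,1,-21.9,-24.6,0,0,0,0.78,1,-25.5,-28.7,0,0,0,0.91,1,-29.2,-32.8,0,0,0,1.04]
}}

```text
time_s: 1.1
tool_pos: [0.361, 0.2067, 0.2393]
tool_rot: [-0.0, 0.611, 0.792, 0.0]
wrist_force: [1.0, 0.6, -0.3]
width: 0.0856
grip_force: 0.0
```

```bash
cat >> h.py <<'E'
def plan(p,yaw_y):
    s=manip.get_state();Q=quat(s["tool_rot"])
    D=np.c_[[np.sin(yaw_y),-np.cos(yaw_y),0],[np.cos(yaw_y),np.sin(yaw_y),0],[0,0,-1]]
    D[:,0]=np.cross(D[:,1],D[:,2])
    print("pos",s["tool_pos"].round(4),"q",s["joint_positions"].round(2),"shift cm",(Q.T@(np.array(p)-s["tool_pos"])*100).round(2),"rot",R.from_matrix(Q.T@D).as_rotvec().round(4),"F",s["wrist_force"].round(1),s["torque"].round(2),s["width"].round(4))
E
python3 -c "
from h import *
plan([.5545,-.1855,.239],np.radians(-45))"
```

```text
Traceback (most recent call last):
  File "h.py", line 21, in plan
    print("pos",s["tool_pos"].round(4),"q",s["joint_positions"].round(2),"shift cm",(Q.T@(np.array(p)-s["tool_pos"])*100).round(2),"rot",R.from_matrix(Q.T@D).as_rotvec().round(4),"F",s["wrist_force"].round(1),s["torque"].round(2),s["width"].round(4))
                                                                                                                                                                                                                                      ^^^^^^^^^^^^^^^^
AttributeError: 'float' object has no attribute 'round'
```

```bash
sed -i 's/s\["width"\].round(4)/s["width"]/' h.py
python3 -c "
from h import *
plan([.5545,-.1855,.239],np.radians(-45))"
```

```text
pos [0.361  0.2067 0.2393] q [-0.96  0.03  0.38  2.11 -0.01  1.01 -0.32] shift cm [-4.286e+01  8.750e+00  2.000e-02] rot [-0.0000e+00 -3.0000e-04  1.0423e+00] F [ 1.   0.6 -0.3] [ 0.05 -0.07 -0.03] 0.08563932387557632
```

Call:
{"name": "move_arm", "arguments": {
  "targets": [1,-5.4,1.1,0,0,0,0.13,1,-10.7,2.2,0,0,0,0.26,1,-16.1,3.3,0,0,0,0.39,1,-21.4,4.4,0,0,0,0.52,1,-26.8,5.5,0,0,0,0.65,1,-32.1,6.6,0,0,0,0.78,1,-37.5,7.7,0,0,0,0.91,1,-42.9,8.75,0,0,0,1.04]
}}

```text
time_s: 2.1
tool_pos: [0.5565, -0.1849, 0.2391]
tool_rot: [-0.0, 0.923, 0.384, -0.0]
wrist_force: [0.2, 0.9, 0.9]
width: 0.0852
grip_force: 0.0
```

Call:
{"name": "move_arm", "arguments": {
  "targets": [1,0,0,0,0,0,0,1,0,0,0,0,0,0]
}}

```text
time_s: 2.35
tool_pos: [0.5555, -0.1832, 0.2388]
tool_rot: [-0.0, 0.923, 0.386, -0.0]
wrist_force: [-0.3, 0.3, 0.2]
width: 0.0852
grip_force: 0.0
```

```bash
python3 - <<'E'
from h import *
plan([.5545,-.1855,.107],np.radians(-45))
s=manip.get_state();p,d=imaging.snapshot("wrist");W=wrist(d,s);z=W[...,2]
cv2.imwrite("pics/w1.png",p[...,::-1])
for lo,hi in((.126,.142),(.112,.126),(.1,.112)):
    m=((np.hypot(W[...,0]-.5545,W[...,1]+.1855)<.15)&(z>lo)&(z<hi)).astype(np.uint8)
    k,l,st,ce=cv2.connectedComponentsWithStats(m)
    for i in range(1,k):
        if st[i,4]>80: P=W[l==i]; print(lo,np.round(ce[i]),st[i,4],P.mean(0).round(4),rect(P))
E
```

```text
pos [ 0.5555 -0.1832  0.2388] q [-0.33  0.44  0.78  1.74 -0.34  1.11 -0.22] shift cm [-0.23  0.1  13.18] rot [-0.0008  0.0007  0.0069] F [-0.3  0.3  0.2] [-0.01 -0.03 -0.03] 0.08520901130279925
0.126 [315. 236.] 1751 [ 0.5574 -0.1817  0.1342] [ 556.3 -183.1   63.    15.5   45. ]
0.112 [316. 138.] 736 [ 0.6066 -0.1322  0.1229] [ 606.7 -132.1   20.8   20.9    1.6]
0.1 [423. 133.] 2947 [ 0.6665 -0.1865  0.1084] [ 666.8 -187.8   44.2   37.6   87.9]
```

View pics/w1.png

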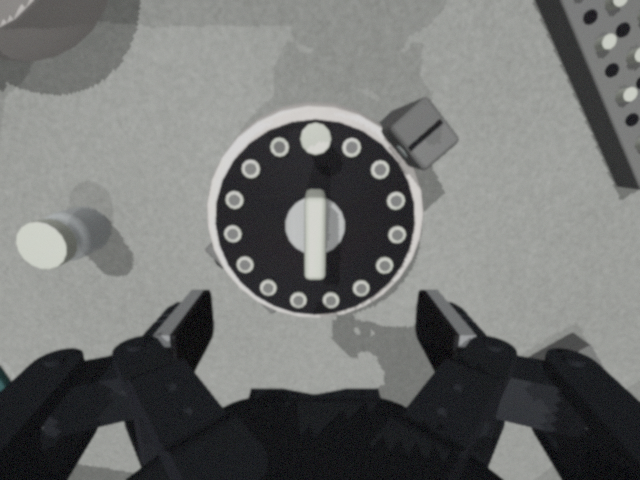

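The wrist view shows the handle bar at (315,236) aligned with the tool, the tall tube at (316,138) and the reader at (423,133), two wells clockwise. Descending.

Call:
{"name": "move_arm", "arguments": {
  "targets": [1,-0.05,0,2,0,0,0,1,-0.05,0,4,0,0,0,1,-0.05,0,6,0,0,0,1,-0.05,0,8,0,0,0,1,-0.05,0,10,0,0,0,1,-0.05,0,11.5,0,0,0,1,-0.05,0,12.6,0,0,0,1,-0.05,0,13.1,0,0,0]
}}

```text
time_s: 3.4
tool_pos: [0.5554, -0.1839, 0.1078]
tool_rot: [0.0, 0.923, 0.386, -0.0]
wrist_force: [0.1, 0.2, 0.3]
width: 0.0851
grip_force: 0.0
```

Call:
{"name": "move_arm", "arguments": {
  "targets": [0,0,0,0,0,0,0,-0.3,0,0,0,0,0,0,-0.5,0,0,0,0,0,0,-0.7,0,0,0,0,0,0,-1,0,0,0,0,0,0,-1,0,0,0,0,0,0,-1,0,0,0,0,0,0,-1,0,0,0,0,0,0],
  "squeeze": 40
}}

```text
time_s: 4.4
tool_pos: [0.5556, -0.1838, 0.1087]
tool_rot: [-0.0, 0.923, 0.386, 0.0]
wrist_force: [-2.5, 1.7, 6.9]
width: 0.0154
grip_force: 39.7
```

```bash
python3 -c "
from h import *
plan([.5555,-.184,.107],np.radians(-45))"
```

```text
pos [ 0.5556 -0.1838  0.1087] q [-0.24  0.6   0.68  1.84 -0.48  0.87 -0.11] shift cm [-0.02  0.01  0.17] rot [ 0.0001 -0.0003  0.0065] F [-2.5  1.7  6.9] [0.31 0.43 0.03] 0.01541516048619017
```

Firm grip. Turning two clicks clockwise.

Call:
{"name": "move_arm", "arguments": {
  "targets": [-1,0,0,0,0,0,0.1,-1,0,0,0,0,0,0.2,-1,0,0,0,0,0,0.3,-1,0,0,0,0,0,0.4,-1,0,0,0,0,0,0.5,-1,0,0,0,0,0,0.6,-1,0,0,0,0,0,0.7,-1,0,0,0,0,0,0.8]
}}

```text
time_s: 5.4
tool_pos: [0.5559, -0.1845, 0.1087]
tool_rot: [0.001, 1.0, -0.006, 0.001]
wrist_force: [2.1, -5.9, -2.3]
width: 0.0154
grip_force: 39.1
```

Call:
{"name": "move_arm", "arguments": {
  "targets": [-1,0,0,0,0,0,0.04,-1,0,0,0,0,0,0.04,-1,0,0,0,0,0,0.04,-1,0,0,0,0,0,0.04]
}}

```text
time_s: 5.9
tool_pos: [0.5559, -0.1845, 0.1087]
tool_rot: [0.001, 1.0, -0.024, 0.001]
wrist_force: [1.9, -4.9, 0.5]
width: 0.0152
grip_force: 39.3
```

```bash
python3 - <<'E'
from h import *
plan([.5555,-.184,.107],np.radians(-93))
p,d=imaging.snapshot("top");cv2.imwrite("pics/t2.png",cv2.resize(p[100:340,320:640,::-1],(640,480)))
W=fixed("top",d);z=W[...,2]
m=(np.hypot(W[...,0]-.627,W[...,1]+.185)<.06)&(z>.116)&(z<.126);print(m.sum(),W[m].mean(0))
E
```

```text
pos [ 0.5559 -0.1845  0.1087] q [-0.37  0.68  0.88  1.84 -0.64  0.93 -0.82] shift cm [-0.04 -0.05  0.17] rot [ 0.0012 -0.0012  0.0044] F [ 1.9 -4.9  0.5] [-0.92 -0.44  0.05] 0.015218837230572616
0 [nan nan nan]<stdin>:5: RuntimeWarning: Mean of empty slice.
  ret = um.true_divide(
```

View pics/t2.png

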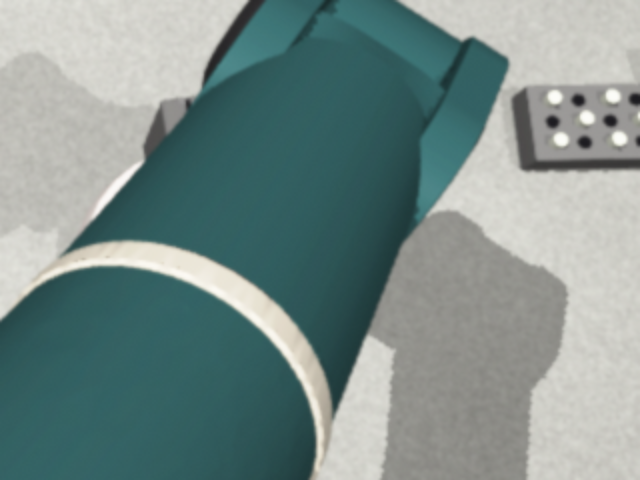

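The arm hides the wheel from the top camera. I'm opening the jaws, lifting, and checking with the wrist camera.

Call:
{"name": "move_arm", "arguments": {
  "targets": [-0.5,0,0,0,0,0,0,0,0,0,0,0,0,0,0.5,0,0,0,0,0,0,1,0,0,0,0,0,0,1,0,0,0,0,0,0,1,0,0,0,0,0,0,1,0,0,0,0,0,0]
}}

```text
time_s: 6.82
tool_pos: [0.5555, -0.1838, 0.1083]
tool_rot: [0.0, 1.0, -0.024, 0.0]
wrist_force: [-0.4, 0.2, 0.5]
width: 0.0853
grip_force: 0.0
```

Call:
{"name": "move_arm", "arguments": {
  "targets": [1,0,0,-1,0,0,0,1,0,0,-3,0,0,0,1,0,0,-5,0,0,0,1,0,0,-7,0,0,0,1,0,0,-9,0,0,0,1,0,0,-11,0,0,0,1,0,0,-13,0,0,0,1,0,0,-13,0,0,0]
}}

```text
time_s: 7.82
tool_pos: [0.556, -0.1841, 0.24]
tool_rot: [0.0, 1.0, -0.024, 0.001]
wrist_force: [0.2, -0.8, -0.5]
width: 0.0855
grip_force: 0.0
```

```bash
python3 - <<'E'
from h import *
plan([.5555,-.184,.107],np.radians(-93))
s=manip.get_state();p,d=imaging.snapshot("wrist");W=wrist(d,s);z=W[...,2]
cv2.imwrite("pics/w2.png",p[...,::-1])
for lo,hi in((.126,.142),(.112,.126),(.1,.112)):
    m=((np.hypot(W[...,0]-.5545,W[...,1]+.1855)<.15)&(z>lo)&(z<hi)).astype(np.uint8)
    k,l,st,ce=cv2.connectedComponentsWithStats(m)
    for i in range(1,k):
        if st[i,4]>80: P=W[l==i]; print(lo,np.round(ce[i]),st[i,4],P.mean(0).round(4),rect(P))
E
```

```text
pos [ 0.556  -0.1841  0.24  ] q [-0.48  0.53  1.02  1.74 -0.49  1.15 -0.93] shift cm [-8.00e-02 -1.00e-02  1.33e+01] rot [ 0.0002 -0.0021  0.0043] F [ 0.2 -0.8 -0.5] [ 0.02 -0.    0.05] 0.08552800666715119
0.126 [315. 236.] 1748 [ 0.5578 -0.1837  0.1341] [ 556.1 -183.8   15.5   63.2   86.9]
0.112 [315. 138.] 733 [ 0.6276 -0.1871  0.1229] [ 627.5 -186.9   21.    20.9   42.9]
0.1 [314.  81.] 3172 [ 0.6671 -0.1881  0.1086] [ 667.3 -188.1   44.    36.    87.2]
```

View pics/w2.png

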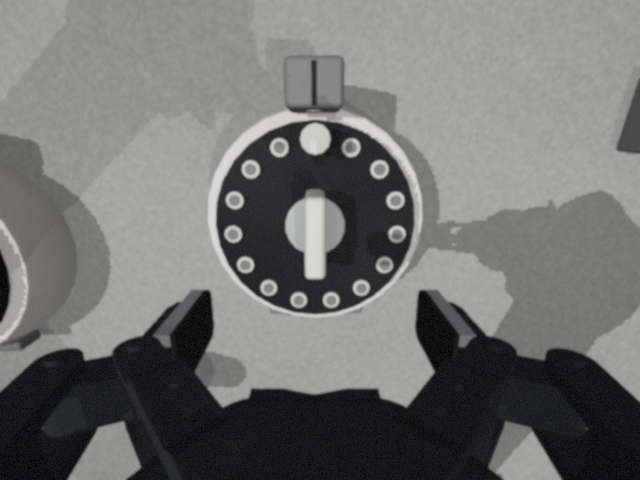

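The tall tube at (315,138) now sits directly in front of the reader at (314,81), in line with its mark, and the gripper is clear of everything. Handing in.

```bash
python3 -c "
from plant import manip
print(manip.job_done())"
```

```text
the job is handed in; nothing more can be done
None
```

I turned the wheel two clicks clockwise, so the tall tube now sits right in front of its reader block; I let go, left the other changer untouched, and handed the job in at about 8 s.

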